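Line up the finials for the record photograph

TASK

The four turned wooden finials detached from the altarpiece are to be photographed as a set: stand them upright in a row on the photo board, one centred on each cork rest, in order of height, with the shortest next to the L-shaped scale and the tallest at the far end of the row, beside the grey card. They are old and fragile: set each one down on its rest before letting go, and do not let any of them fall over.

Things in the scene. Friction and masses are not known exactly. Their poses are not given: they have to be found in the camera images.
- finial_a: Shortest of four loose turned wooden finials of one urn pattern (17 g, give or take a third), upright on the table, 53 mm tall. From below: round foot 23 mm across; waist; straight-sided round body 29 mm across from 17 to 31 mm up (grip here from above, any yaw); thin neck; bud 13 mm across; tip. Origin: centre of the underside; z up its axis.
- finial_b: Second shortest of four loose turned wooden finials of one urn pattern (30 g, give or take a third), upright on the table, 66 mm tall. From below: round foot 29 mm across; waist; straight-sided round body 37 mm across from 21 to 39 mm up (grip here from above, any yaw); thin neck; bud 16 mm across; tip. Origin: centre of the underside; z up its axis.
- finial_c: Second tallest of four loose turned wooden finials of one urn pattern (48 g, give or take a third), upright on the table, 79 mm tall. From below: round foot 34 mm across; waist; straight-sided round body 44 mm across from 25 to 46 mm up (grip here from above, any yaw); thin neck; bud 19 mm across; tip. Origin: centre of the underside; z up its axis.
- finial_d: Tallest of four loose turned wooden finials of one urn pattern (74 g, give or take a third), upright on the table, 92 mm tall. From below: round foot 40 mm across; waist; straight-sided round body 51 mm across from 29 to 54 mm up (grip here from above, any yaw); thin neck; bud 22 mm across; tip. Origin: centre of the underside; z up its axis.
- rest1: One of four identical round cork rests lying in a row on the grey photo board, fixed, 58 mm across, 4 mm thick; rest1 to rest4 follow one another along the board's +y, about 80 mm apart. Origin: centre of its underside, on the board; its top is 4 mm above that, 10 mm above the table.
- rest2: One of four identical round cork rests lying in a row on the grey photo board, fixed, 58 mm across, 4 mm thick; rest1 to rest4 follow one another along the board's +y, about 80 mm apart. Origin: centre of its underside, on the board; its top is 4 mm above that, 10 mm above the table.
- rest3: One of four identical round cork rests lying in a row on the grey photo board, fixed, 58 mm across, 4 mm thick; rest1 to rest4 follow one another along the board's +y, about 80 mm apart. Origin: centre of its underside, on the board; its top is 4 mm above that, 10 mm above the table.
- rest4: One of four identical round cork rests lying in a row on the grey photo board, fixed, 58 mm across, 4 mm thick; rest1 to rest4 follow one another along the board's +y, about 80 mm apart. Origin: centre of its underside, on the board; its top is 4 mm above that, 10 mm above the table.
- board: Flat grey photo board, fixed, 100 mm (its x) by 440 mm (its y), 6 mm thick, carrying the row of rests along its y axis, with the L-scale at one end of the row and a flat rectangular grey-step card at the other (which is at which end varies). Origin: centre of its underside, on the table.
- scale: Flat white L-shaped photo scale with black centimetre checks, fixed on the board beyond one end of the row of rests (at about y = -185 or +185 mm of the board), 70 mm by 70 mm, 2 mm thick. Origin: centre of the 70 mm square, on the board.
There are look-alikes about, which are no part of the job. Leave any purple look-alike of the finial_a alone.

How it is judged:
At the end, for the whole second after the job is handed in: Counting from the L-scale's end of the row, the rests carry the shortest, second shortest, second tallest and tallest finial; each finial's axis is within 12 mm of its rest's centre, its foot on the cork (origin 5 to 15 mm above the table), upright within 0.12 rad, released and at rest (((y of scale in the frame of board below 0 m and horizontal distance between finial_a and rest1 below 0.012 m and horizontal distance between finial_b and rest2 below 0.012 m and horizontal distance between finial_c and rest3 below 0.012 m and horizontal distance between finial_d and rest4 below 0.012 m) or (y of scale in the frame of board above 0 m and horizontal distance between finial_a and rest4 below 0.012 m and horizontal distance between finial_b and rest3 below 0.012 m and horizontal distance between finial_c and rest2 below 0.012 m and horizontal distance between finial_d and rest1 below 0.012 m)) and height (world z) of finial_a between 0.005 and 0.015 m and angle between each of finial_a, finial_b, finial_c, finial_d's own z axis and vertical below 0.12 rad and linear speed of each of finial_a, finial_b, finial_c, finial_d below 0.02 m/s and angular speed of each of finial_a, finial_b, finial_c, finial_d below 0.3 rad/s and height (world z) of finial_b between 0.005 and 0.015 m and height (world z) of finial_c between 0.005 and 0.015 m and height (world z) of finial_d between 0.005 and 0.015 m); the robot touches nothing.
It fails at once if a finial is knocked or tipped over (leans more than 0.7 rad) (angle between any of finial_a, finial_b, finial_c, finial_d's own z axis and vertical above 0.7 rad).
It fails at once if a finial is let go in the air (foot more than 35 mm above the table, so 25 mm above its rest, and not held by the fingers) ((height (world z) of finial_a above 0.035 m and contact force between finial_a and the fingers below 0.05 N) or (height (world z) of finial_b above 0.035 m and contact force between finial_b and the fingers below 0.05 N) or (height (world z) of finial_c above 0.035 m and contact force between finial_c and the fingers below 0.05 N) or (height (world z) of finial_d above 0.035 m and contact force between finial_d and the fingers below 0.05 N)).
It also fails if it takes over 106 s, if anything falls off the work surface, if the arm or the gripper's body presses on something with over 40 N, if the wrist force passes 120 N, or if a joint passes its speed limit or range.

ROBOT

A 7-joint arm with a two-finger parallel gripper is mounted at the origin on the work surface. World frame = base frame: x ahead of the robot, y to its left, z up, the work surface at z = 0. Lengths are in m, angles in rad, forces in N, time in s.
With the tool pointing down it reaches from about 0.4 to 0.925 m from the base axis. Payload 4.1 kg.
Tool frame: the origin (TCP) lies between the finger pads; the fingertips stand 19 mm ahead of it and the grasp point (between the pads) is the TCP (robot.tips_ahead is the distance from the TCP to the fingertips, in m); z points along the fingers, y is the direction in which the jaws open and shut (so a half turn about z gives the same grasp; the last joint's range is limited). The gripper opens to 85 mm and grips with 20 to 120 N. Pads are 22 mm wide; open, the fingers measure 114 mm over their backs; the gripper's body (76 mm by 85 mm) begins 54 mm behind the grasp point. The pads swing forward as they close: fully open they stand 13 mm farther back than shut.
Start: joints at [1.16, 0.398, 0.045, 1.537, -0.019, 1.207, -0.051], TCP at [0.199, -0.619, 0.25] pointing down, gripper open.
Joint ranges: [-2.82, 2.82], [-0.49, 2.23], [-1.37, 1.46], [0, 2.46], [-1.36, 4.5], [0.23, 2], [-2.94, 2.94]. Speed limits (rad/s): [2.57, 2.57, 3.14, 3.14, 3.14, 3.14, 3.14].

INTERFACE

Orientations are given as a unit quaternion [w, x, y, z].
In Python, from station import robot gives the robot as it stands. The module is installed in compiled form; this text tells all that it offers.
- The arm moves only by the tool jog_arm, never from a script. Its argument "plan" is a list of rows, each a list of 7 numbers: the opening, from 0 (shut) to 1 (fully open), then the shift along the tool's x, y, z in m, then the turn, a rotation vector about the tool's x, y, z in degrees. A call has 1 to 8 rows; each row shifts and turns the commanded pose from where the row before left it, along the tool's axes as they then stand; what a row does not reach is not made up. A row lasts 1/8 s, in which the tool goes at most 62.5 mm and 10.7 degrees, less where a joint would pass 70% of its speed; a pose out of reach is approached as far as the arm can. A call is refused whole if a number of a shift passes 0.0625 or a number of a turn 10.7, either way. A call with a gripper value outside its range is refused whole. The fingers move at their own pace and stop on an object; "squeeze" is the grip in N (left out, the last holds). Time passes only in rows, so rows that do not move let the fingers close. It gives the time, the measured TCP pose, the force and the opening at its end, in the units of the state.
- robot.get_obs(): the state, without advancing time (a new reading comes with each control period).
- robot.read_camera(name): name is "side" or "top" or "wrist"; returns a dict with "image" (400x640x3 uint8, blue, green, red), "fx", "fy", "cx", "cy" (pixels), "pose" (4x4, takes a point from camera to world coordinates). Camera axes: x right, y down, z forward; pixel columns grow to the right and rows downward; lengths in m; the calibration is good to about 2 mm. A picture is of the moment at which its call begins. There is no depth.
- robot.hand_in(): hands the job in, once; it reports no verdict.
The state is a dict: "time_s": time; "joints": joint angles; "qvel": joint speeds; "joint_torque": joint torques, N m; "ee_pos": TCP position; "orientation": TCP orientation; "ft_force": force on the tool from outside, world axes, zero at the start; "ft_torque": the same for the moment, N m; "gripper_width": finger opening in m.
Only numpy, scipy, OpenCV 4.12 (cv2) and the standard library are available. Lean on these libraries where they do the work, as an engineer would, in place of code of your own. Each camera call takes 0.05 s, during which the arm holds its last target.

## Working session

There is one attempt and no reset: what is moved stays moved. The work goes in short steps, Python scripts to look and compute and a tool call to move; the robot and the scene stay as the last step left them, time stands still between calls to the robot, and variables do not carry over. Pictures are saved under pics/ and viewed, and the job is handed in when it is done.

Besides the shell and the picture viewer there is one more tool, called after "Emit:" as name(argument=value, ...), one argument or row to a line, values as JSON. jog_arm: Moves the arm, as the interface text tells. Its arguments: {"type":"object","properties":{"plan":{"type":"array"},"squeeze":{"type":"number"}},"required":["plan"]}

```bash
mkdir -p pics; ls; python3 - <<'E'
from station import robot
import cv2
o=robot.get_obs()
print(o['time_s'],o['ee_pos'],o['orientation'],o['gripper_width'])
for n in ['top','side']:
    c=robot.read_camera(n); cv2.imwrite(f'pics/{n}0.png',c['image']); print(n,c['fx'],c['cx'],c['cy'],c['pose'].round(3).tolist() if hasattr(c['pose'],'round') else c['pose'])
E
```

```text
pics
0.0 [ 0.19924079 -0.61809019  0.2492572 ] [-9.50788977e-04  9.87862985e-01  1.55324730e-01 -2.16007617e-04] 0.08540871243963165
top 402.020174997745 316.9009631506223 200.38339560028956 [[-0.001, -0.986, 0.164, 0.469], [-1.0, 0.002, 0.009, 0.005], [-0.009, -0.164, -0.986, 0.729], [0.0, 0.0, 0.0, 1.0]]
side 386.94014065184297 315.4292010619918 201.62827645947604 [[0.747, -0.462, 0.477, 0.249], [-0.664, -0.543, 0.514, -0.36], [0.021, -0.701, -0.713, 0.517], [0.0, 0.0, 0.0, 1.0]]
```

View pics/top0.png

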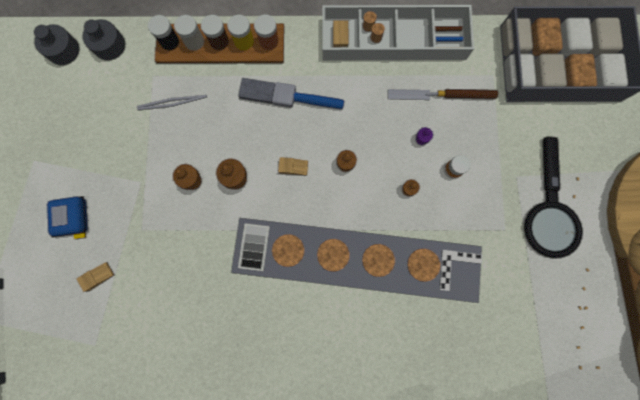

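View pics/side0.png

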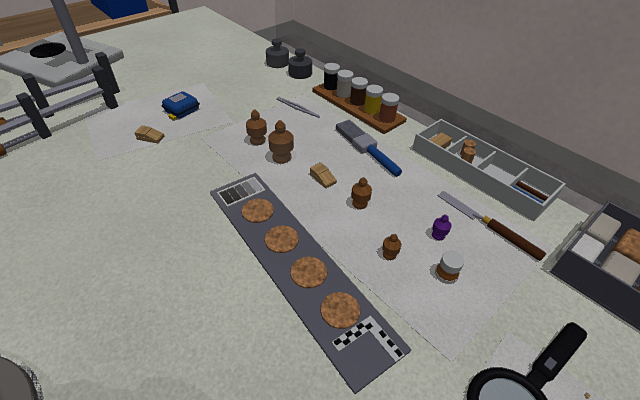

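The top view shows brown finials near (186,176), (231,173), (346,160) and (411,187). Possible look-alikes are the purple one at (424,135), the brown-and-white jar at (457,167), the brown bits in the tray at (370,20) and (376,33), and the wood wedges at (293,166) and (95,276). The L-scale is at the right end (about 460,265) and the grey card is at the left (255,247).

```bash
cat > h.py <<'E'
import cv2, numpy as np
def ray(c,u,v):
    P=np.array(c['pose']); d=P[:3,:3]@np.array([(u-c['cx'])/c['fx'],(v-c['cy'])/c['fy'],1.]); return P[:3,3],d/np.linalg.norm(d)
def plane(c,u,v,z):
    o,d=ray(c,u,v); return o+d*(z-o[2])/d[2]
def tri(a,pa,b,pb):
    o1,d1=ray(a,*pa);o2,d2=ray(b,*pb)
    s=np.linalg.lstsq(np.stack([d1,-d2],1),o2-o1,rcond=None)[0]
    p,q=o1+s[0]*d1,o2+s[1]*d2
    return (p+q)/2,np.linalg.norm(p-q)
def blobs(img,lo,hi,amin=60):
    m=cv2.inRange(cv2.cvtColor(img,cv2.COLOR_BGR2HSV),lo,hi)
    m=cv2.morphologyEx(m,cv2.MORPH_CLOSE,np.ones((3,3)))
    n,l,s,c=cv2.connectedComponentsWithStats(m)
    return m,[(c[i].round(1).tolist(),s[i].tolist()) for i in range(1,n) if s[i][4]>amin]
E
python3 - <<'E'
from h import *
from station import robot
for n in ['top','side']:
    im=cv2.imread(f'pics/{n}0.png'); h=cv2.cvtColor(im,cv2.COLOR_BGR2HSV)
    pts=[(186,178),(231,175),(346,162),(411,188),(288,250),(333,255)] if n=='top' else [(256,133),(281,150),(362,195),(391,250),(257,210),(340,310)]
    for p in pts: print(p,h[p[1],p[0]])
    m,b=blobs(im,(3,110,25),(14,255,150)); 
    for x in b: print(x)
    cv2.imwrite(f'pics/m_{n}.png',m)
t=cv2.imread('pics/top0.png')[120:300,160:490]; cv2.imwrite('pics/crop.png',cv2.resize(t,None,fx=2.4,fy=2.4))
E
```

```text
(186, 178) [ 15 163  97]
(231, 175) [ 13 166  72]
(346, 162) [ 13 143  80]
(411, 188) [ 15 174  72]
(288, 250) [ 15 135 128]
(333, 255) [ 14 129 132]
([543.7, 35.1], [532, 18, 28, 37, 247])
([222.0, 49.3], [155, 24, 128, 39, 1981])
([447.8, 28.1], [436, 27, 26, 4, 82])
([569.9, 71.1], [566, 55, 10, 31, 154])
([470.7, 93.5], [445, 90, 52, 8, 368])
([345.9, 159.8], [337, 151, 19, 20, 227])
([231.6, 173.9], [217, 159, 29, 29, 527])
([186.1, 177.4], [174, 165, 26, 24, 375])
([409.9, 187.4], [403, 180, 16, 15, 133])
([295.6, 252.3], [287, 241, 17, 23, 146])
([414.7, 263.3], [408, 255, 20, 18, 88])
([624.3, 269.0], [618, 256, 19, 28, 181])
([632.3, 311.4], [623, 285, 17, 54, 312])
(256, 133) [ 13 136  62]
(281, 150) [ 13 114  67]
(362, 195) [ 14 166 114]
(391, 250) [ 14 174  57]
(257, 210) [ 14 131 125]
(340, 310) [ 14 134 129]
([363.2, 108.6], [313, 84, 93, 50, 1568])
([255.9, 128.5], [246, 110, 20, 35, 494])
([281.2, 140.9], [269, 120, 24, 43, 606])
([468.2, 150.2], [460, 140, 16, 23, 250])
([360.8, 193.6], [351, 177, 21, 32, 444])
([531.6, 190.6], [517, 181, 30, 20, 136])
([257.1, 210.2], [242, 199, 31, 24, 592])
([516.5, 239.5], [487, 219, 59, 41, 579])
([281.2, 238.8], [265, 226, 34, 27, 720])
([629.1, 244.8], [609, 228, 31, 36, 613])
([391.0, 247.0], [383, 234, 18, 26, 346])
([308.3, 271.9], [290, 257, 37, 31, 887])
([445.9, 274.0], [436, 264, 23, 17, 163])
([340.0, 309.9], [321, 292, 39, 37, 1117])
```

View pics/crop.png

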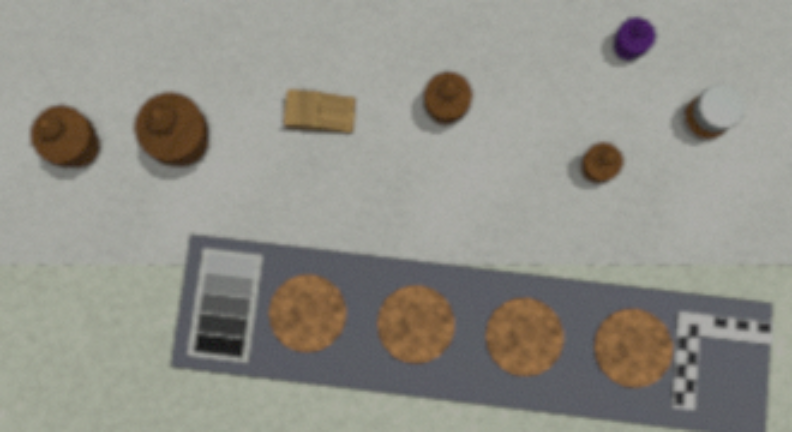

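View pics/m_top.png

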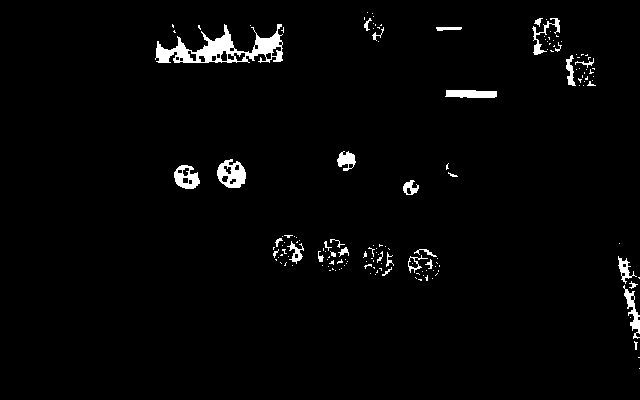

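View pics/m_side.png

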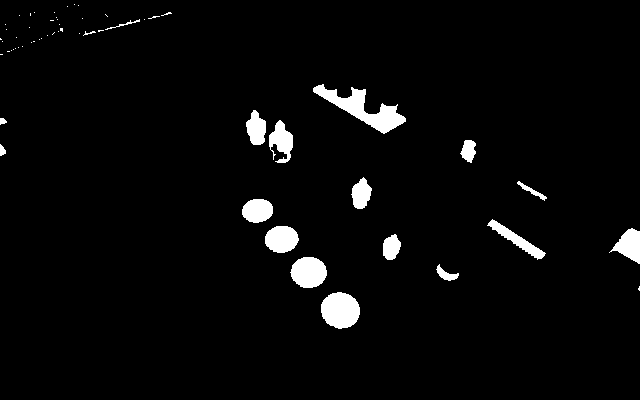

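```bash
cat >> h.py <<'E'
LO,HI=(5,85,20),(20,255,255)
E
python3 - <<'E'
from h import *
from station import robot
C={n:robot.read_camera(n) for n in ['top','side']}
B={n:blobs(C[n]['image'],LO,HI,100)[1] for n in C}
def near(n,p): return min(B[n],key=lambda b:np.hypot(b[0][0]-p[0],b[0][1]-p[1]))
F={'a':((411,187),(391,247)),'b':((346,160),(361,193)),'c':((186,177),(256,128)),'d':((231,173),(281,141))}
for k,(t,s) in F.items():
    T,S=near('top',t),near('side',s)
    p,e=tri(C['top'],T[0],C['side'],S[0]); 
    h={'a':53,'b':66,'c':79,'d':92}[k]/1000
    print(k,T[1],S[1],p.round(4),round(e,4),'top@.45h',plane(C['top'],*T[0],.45*h).round(4)[:2],'side',plane(C['side'],*S[0],.45*h).round(4)[:2])
R={}
for k,(t,s) in {'r_sc':((424,264),(340,310)),'r2':((379,260),(308,272)),'r3':((333,255),(281,239)),'r_card':((288,250),(257,210))}.items():
    T,S=near('top',t),near('side',s); R[k]=(plane(C['top'],*T[0],.01)+plane(C['side'],*S[0],.01))/2
    print(k,T[1],plane(C['top'],*T[0],.01).round(4),plane(C['side'],*S[0],.01).round(4))
r=list(R.values())
for i in range(3): print(np.linalg.norm(r[i+1]-r[i]))
print(np.degrees(np.arctan2(*(r[3]-r[0])[:2])))
E
```

```text
a [403, 180, 16, 16, 200] [383, 234, 19, 26, 358] [ 0.6101 -0.1573  0.0166] 0.0009 top@.45h [ 0.6091 -0.1559] side [ 0.6045 -0.16  ]
b [337, 151, 19, 20, 309] [351, 177, 21, 32, 455] [ 0.6596 -0.0416  0.0211] 0.0014 top@.45h [ 0.6578 -0.0415] side [ 0.6518 -0.0469]
c [173, 164, 28, 25, 529] [246, 109, 21, 36, 505] [0.6289 0.2454 0.0254] 0.0008 top@.45h [0.6269 0.2418] side [0.6207 0.2332]
d [217, 159, 29, 30, 687] [268, 120, 25, 43, 741] [0.6331 0.1638 0.0307] 0.0008 top@.45h [0.631  0.1611] side [0.6244 0.1525]
r_sc [408, 249, 32, 32, 827] [ 0.4733 -0.1766  0.01  ] [ 0.4701 -0.1814  0.01  ]
r2 [362, 244, 33, 33, 821] [ 0.4814 -0.0971  0.01  ] [ 0.4782 -0.1021  0.01  ]
r3 [317, 239, 32, 32, 808] [ 0.4907 -0.0171  0.01  ] [ 0.4873 -0.0225  0.01  ]
r_card [272, 235, 32, 32, 800] [0.4987 0.0632 0.01  ] [0.495  0.0571 0.01  ]
0.07979339934063007
0.08032371867926047
0.08032861420890207
6.012536064223022
```

```bash
cat >> h.py <<'E'
from scipy.spatial.transform import Rotation as Ro
def go(robot,x,y,z,yaw=84):
    o=robot.get_obs(); q=o['orientation']; R=Ro.from_quat([q[1],q[2],q[3],q[0]]).as_matrix()
    t=np.radians(yaw); G=np.array([[np.cos(t),np.sin(t),0],[np.sin(t),-np.cos(t),0],[0,0,-1]])
    rv=np.degrees(Ro.from_matrix(R.T@G).as_rotvec())
    d=np.array([x,y,z])-o['ee_pos']
    print('t',round(o['time_s'],2),'pos',o['ee_pos'].round(4),'turn',rv.round(1),'shift in goal axes mm',(1000*G.T@d).round(1),'now axes',(1000*R.T@d).round(1),'w',round(o['gripper_width'],4),'F',o['ft_force'].round(1))
E
python3 - <<'E'
from h import *
from station import robot
go(robot,.609,-.157,.20)
E
```

```text
t 0.2 pos [ 0.1993 -0.6183  0.2497] turn [ -0.1  -0.  -66.1] shift in goal axes mm [501.6 359.2  49.7] now axes [ 531.5 -313.3   50. ] w 0.0854 F [-0.7 -0.9  0.6]
```

Emit:
jog_arm(
  plan=[
    [1, 0, 0, 0, 0, 0, -9.5],
    [1, 0, 0, 0, 0, 0, -9.5],
    [1, 0, 0, 0, 0, 0, -9.5],
    [1, 0, 0, 0, 0, 0, -9.5],
    [1, 0, 0, 0, 0, 0, -9.5],
    [1, 0, 0, 0, 0, 0, -9.5],
    [1, 0, 0, 0, 0, 0, -9.1],
    [1, 0, 0, 0, 0, 0, 0],
  ],
  squeeze=25,
)

```text
time_s: 1.2
ee_pos: [0.1992, -0.6186, 0.25]
orientation: [-0.0, 0.744, 0.668, 0.0]
ft_force: [-0.3, 0.5, -0.9]
gripper_width: 0.0852
```

Emit:
jog_arm(
  plan=[
    [1, 0.05, 0.036, 0, 0, 0, 0],
    [1, 0.05, 0.036, 0, 0, 0, 0],
    [1, 0.05, 0.036, 0, 0, 0, 0],
    [1, 0.05, 0.036, 0, 0, 0, 0],
    [1, 0.05, 0.036, 0, 0, 0, 0],
    [1, 0.05, 0.036, 0, 0, 0, 0],
    [1, 0.05, 0.036, 0, 0, 0, 0],
    [1, 0.05, 0.036, 0, 0, 0, 0],
  ],
)

```text
time_s: 2.2
ee_pos: [0.5289, -0.2498, 0.2504]
orientation: [0.0, 0.744, 0.668, -0.0]
ft_force: [0.2, -1.1, 0.2]
gripper_width: 0.0853
```

```bash
python3 - <<'E'
from h import *
from station import robot
go(robot,.609,-.157,.20)
E
```

```text
t 2.2 pos [ 0.5289 -0.2498  0.2504] turn [ 0.   0.  -0.2] shift in goal axes mm [100.6  70.   50.4] now axes [100.9  69.5  50.4] w 0.0853 F [ 0.2 -1.1  0.2]
```

Emit:
jog_arm(
  plan=[
    [1, 0.05, 0.035, 0.02, 0, 0, 0],
    [1, 0.04, 0.03, 0.02, 0, 0, 0],
    [1, 0.011, 0.005, 0.01, 0, 0, 0],
    [1, 0, 0, 0, 0, 0, 0],
    [1, 0, 0, 0, 0, 0, 0],
  ],
)

```text
time_s: 2.82
ee_pos: [0.6063, -0.1619, 0.2014]
orientation: [0.001, 0.745, 0.667, -0.001]
ft_force: [-0.2, -1.0, -0.1]
gripper_width: 0.0854
```

```bash
python3 - <<'E'
from h import *
from station import robot
go(robot,.609,-.157,.20)
c=robot.read_camera('wrist'); cv2.imwrite('pics/w1.png',c['image'])
print(c['fx'],c['cx'],c['cy'],np.array(c['pose']).round(3))
for b in blobs(c['image'],LO,HI,100)[1]: print(b, plane(c,*b[0],.024).round(4))
E
```

```text
t 2.83 pos [ 0.6063 -0.1619  0.2014] turn [ 0.   0.1 -0.3] shift in goal axes mm [5.1 2.2 1.4] now axes [5.1 2.1 1.4] w 0.0854 F [-0.2 -1.  -0.1]
300.47392282340564 319.9644319458379 204.7454147902147 [[ 0.994 -0.103 -0.035  0.614]
 [-0.109 -0.942 -0.318 -0.08 ]
 [ 0.     0.32  -0.947  0.325]
 [ 0.     0.     0.     1.   ]]
([631.5, 16.6], [622, 0, 18, 33, 499]) [ 0.8927 -0.0385  0.024 ]
([181.4, 48.8], [151, 15, 62, 68, 3280]) [ 0.4954 -0.0203  0.024 ]
([363.2, 51.4], [343, 29, 41, 46, 1468]) [ 0.658  -0.0403  0.024 ]
([625.8, 93.6], [608, 70, 32, 37, 753]) [ 0.9014 -0.1029  0.024 ]
([192.6, 136.0], [164, 108, 58, 57, 2525]) [ 0.4867 -0.0967  0.024 ]
([322.0, 182.4], [309, 169, 27, 28, 578]) [ 0.608  -0.1573  0.024 ]
([203.1, 209.4], [177, 185, 53, 50, 1999]) [ 0.4791 -0.1729  0.024 ]
([610.9, 226.3], [603, 207, 17, 40, 346]) [ 0.9143 -0.2403  0.024 ]
([488.2, 258.5], [477, 214, 22, 87, 1064]) [ 0.7847 -0.2655  0.024 ]
([361.1, 238.7], [350, 234, 27, 16, 149]) [ 0.644  -0.2254  0.024 ]
([590.1, 362.3], [565, 348, 45, 35, 1033]) [ 0.9255 -0.432   0.024 ]
```

View pics/w1.png

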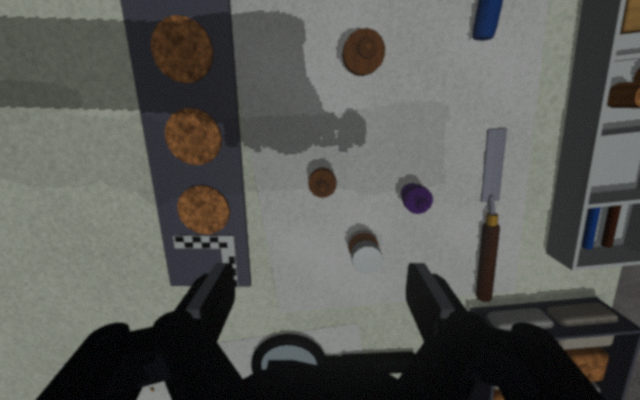

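The wrist view shows finial_a at (322,182), which casts to (0.608,-0.157) and agrees with the top view. The purple look-alike at (417,198) and the jar at (365,250) stand clear. I'll descend on a with the jaws partly open.

Emit:
jog_arm(
  plan=[
    [0.65, 0.005, 0.002, 0, 0, 0, 0],
    [0.65, 0, 0, 0.04, 0, 0, 0],
    [0.65, 0, 0, 0.04, 0, 0, 0],
    [0.65, 0, 0, 0.03, 0, 0, 0],
    [0.65, 0, 0, 0, 0, 0, 0],
    [0.65, 0, 0, 0, 0, 0, 0],
  ],
)

```text
time_s: 3.62
ee_pos: [0.6106, -0.1549, 0.0924]
orientation: [0.001, 0.744, 0.669, 0.001]
ft_force: [0.5, -0.4, 0.3]
gripper_width: 0.0556
```

```bash
python3 - <<'E'
from h import *
from station import robot
go(robot,.6085,-.157,.024)
c=robot.read_camera('wrist'); cv2.imwrite('pics/w2.png',c['image'])
for b in blobs(c['image'],LO,HI,400)[1]: print(b, plane(c,*b[0],.024).round(4), plane(c,*b[0],.01).round(4))
E
```

```text
t 3.62 pos [ 0.6106 -0.1549  0.0924] turn [ 0.1  0.  -0.1] shift in goal axes mm [-2.3 -1.9 68.4] now axes [-2.3 -2.  68.4] w 0.0556 F [ 0.5 -0.4  0.3]
([100.9, 37.6], [50, 0, 100, 85, 6890]) [ 0.4985 -0.0246  0.024 ] [ 0.4898 -0.0211  0.01  ]
([384.4, 34.6], [350, 0, 70, 73, 4086]) [ 0.6589 -0.0401  0.024 ] [ 0.6619 -0.0377  0.01  ]
([125.7, 162.2], [83, 121, 86, 83, 5498]) [ 0.4904 -0.0955  0.024 ] [ 0.4811 -0.0971  0.01  ]
([317.7, 231.2], [298, 207, 40, 47, 1462]) [ 0.6081 -0.1568  0.024 ] [ 0.6074 -0.1628  0.01  ]
([147.6, 264.7], [109, 232, 77, 67, 3922]) [ 0.4829 -0.1698  0.024 ] [ 0.4731 -0.1768  0.01  ]
([551.9, 320.0], [533, 270, 36, 103, 1988]) [ 0.7811 -0.2509  0.024 ] [ 0.793  -0.2638  0.01  ]
```

View pics/w2.png

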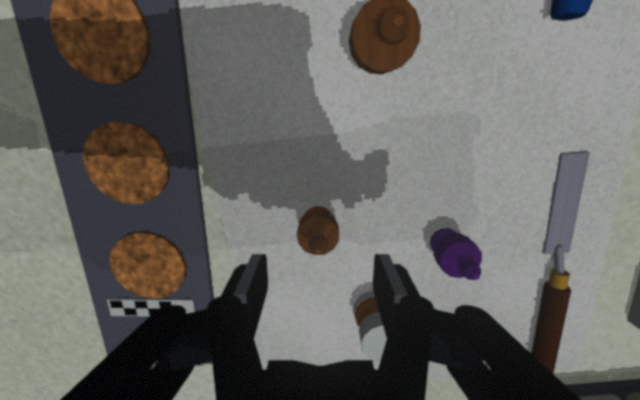

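Emit:
jog_arm(
  plan=[
    [0.65, -0.002, -0.002, 0.02, 0, 0, 0],
    [0.65, 0, 0, 0.025, 0, 0, 0],
    [0.65, 0, 0, 0.023, 0, 0, 0],
    [0.65, 0, 0, 0, 0, 0, 0],
    [0, 0, 0, 0, 0, 0, 0],
    [0, 0, 0, 0, 0, 0, 0],
    [0, 0, 0, 0, 0, 0, 0],
    [0, 0, 0, 0, 0, 0, 0],
  ],
)

```text
time_s: 4.68
ee_pos: [0.6082, -0.1566, 0.0239]
orientation: [0.001, 0.743, 0.669, 0.001]
ft_force: [0.2, -0.6, 4.7]
gripper_width: 0.0283
```

```bash
python3 - <<'E'
from h import *
from station import robot
go(robot,.6085,-.157,.10)
E
```

```text
t 4.67 pos [ 0.6082 -0.1566  0.0239] turn [ 0.1  0.  -0. ] shift in goal axes mm [ -0.4   0.3 -76.1] now axes [ -0.4   0.5 -76.1] w 0.0283 F [ 0.2 -0.6  4.7]
```

Emit:
jog_arm(
  plan=[
    [0, 0, 0, -0.015, 0, 0, 0],
    [0, 0, 0, -0.025, 0, 0, 0],
    [0, 0, 0, -0.025, 0, 0, 0],
    [0, 0, -0.03, 0, 0, 0, 0],
    [0, -0.01, -0.035, 0, 0, 0, 0],
    [0, -0.014, -0.035, 0, 0, 0, 0],
    [0, -0.01, -0.03, 0, 0, 0, 0],
    [0, 0, 0, 0, 0, 0, 0],
  ],
)

```text
time_s: 5.68
ee_pos: [0.4718, -0.1775, 0.0881]
orientation: [-0.0, 0.744, 0.668, -0.001]
ft_force: [0.9, -0.7, -0.2]
gripper_width: 0.028
```

```bash
python3 - <<'E'
from h import *
from station import robot
go(robot,.4732,-.1767,.034)
c=robot.read_camera('wrist'); cv2.imwrite('pics/w3.png',c['image'])
E
```

```text
t 5.67 pos [ 0.4718 -0.1775  0.0881] turn [-0.1  0.1 -0.2] shift in goal axes mm [ 1.   1.3 54.1] now axes [ 1.1  1.5 54.1] w 0.028 F [ 0.9 -0.7 -0.2]
```

View pics/w3.png

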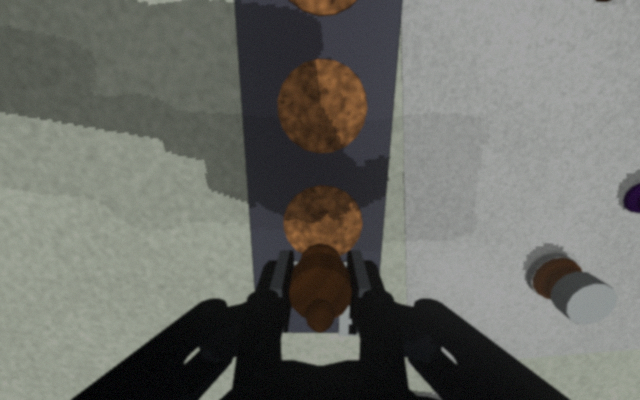

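Finial_a is upright in the jaws at (320,285), above the rest beside the scale. I'll lower it onto the cork and release.

Emit:
jog_arm(
  plan=[
    [0, 0.001, 0.001, 0.02, 0, 0, 0],
    [0, 0, 0, 0.02, 0, 0, 0],
    [0, 0, 0, 0.01, 0, 0, 0],
    [0, 0, 0, 0.003, 0, 0, 0],
    [0, 0, 0, 0, 0, 0, 0],
    [0, 0, 0, 0, 0, 0, 0],
  ],
)

```text
time_s: 6.48
ee_pos: [0.4762, -0.1757, 0.0354]
orientation: [0.001, 0.743, 0.669, 0.0]
ft_force: [-0.2, 0.5, -0.1]
gripper_width: 0.0283
```

```bash
python3 - <<'E'
from h import *
from station import robot
go(robot,.4732,-.1767,.034)
E
```

```text
t 6.47 pos [ 0.4762 -0.1757  0.0354] turn [ 0.1  0.  -0. ] shift in goal axes mm [-1.3 -2.9  1.4] now axes [-1.3 -2.9  1.4] w 0.0283 F [-0.2  0.5 -0.1]
```

Emit:
jog_arm(
  plan=[
    [0, -0.0005, -0.0015, 0.001, 0, 0, 0],
    [0, 0, 0, 0.001, 0, 0, 0],
    [0, 0, 0, 0, 0, 0, 0],
  ],
)

```text
time_s: 6.85
ee_pos: [0.4741, -0.1762, 0.0338]
orientation: [0.0, 0.743, 0.669, -0.0]
ft_force: [-2.2, 1.0, 8.6]
gripper_width: 0.0281
```

```bash
python3 - <<'E'
from h import *
from station import robot
go(robot,.4732,-.1767,.034)
E
```

```text
t 6.85 pos [ 0.4741 -0.1762  0.0338] turn [ 0.   0.1 -0.1] shift in goal axes mm [-0.6 -0.9 -0.2] now axes [-0.6 -0.9 -0.2] w 0.0281 F [-2.2  1.   8.6]
```

Contact reads 8.6 N, so the foot is seated. Releasing and rising.

Emit:
jog_arm(
  plan=[
    [0.4, 0, 0, 0, 0, 0, 0],
    [0.5, 0, 0, 0, 0, 0, 0],
    [0.7, 0, 0, 0, 0, 0, 0],
    [0.7, 0, 0, 0, 0, 0, 0],
    [0.7, 0, 0, -0.02, 0, 0, 0],
    [0.7, 0, 0, -0.04, 0, 0, 0],
    [0.7, 0, 0, -0.05, 0, 0, 0],
    [0.7, 0, 0, 0, 0, 0, 0],
  ],
)

```text
time_s: 7.85
ee_pos: [0.4771, -0.1767, 0.1466]
orientation: [0.004, 0.743, 0.669, 0.002]
ft_force: [-0.1, -0.2, 0.1]
gripper_width: 0.0596
```

```bash
python3 - <<'E'
from h import *
from station import robot
go(robot,.6585,-.0408,.15)
c=robot.read_camera('wrist'); cv2.imwrite('pics/w4.png',c['image'])
for b in blobs(c['image'],LO,HI,400)[1]: print(b, plane(c,*b[0],.034).round(4), plane(c,*b[0],.01).round(4))
E
```

```text
t 7.85 pos [ 0.4771 -0.1767  0.1466] turn [ 0.5  0.1 -0. ] shift in goal axes mm [154.1 166.2  -3.4] now axes [154.3 166.2  -2.4] w 0.0596 F [-0.1 -0.2  0.1]
([314.1, 15.6], [276, 0, 77, 39, 2214]) [ 0.4877 -0.0381  0.034 ] [ 0.4881 -0.0323  0.01  ]
([547.6, 11.2], [514, 0, 78, 27, 1660]) [ 0.6473 -0.052   0.034 ] [ 0.6639 -0.0477  0.01  ]
([313.7, 106.9], [279, 71, 70, 73, 3995]) [ 0.4808 -0.0971  0.034 ] [ 0.4805 -0.0974  0.01  ]
([314.7, 199.5], [284, 169, 63, 61, 2973]) [ 0.4735 -0.1695  0.034 ] [ 0.4724 -0.1771  0.01  ]
([497.2, 240.6], [485, 229, 34, 31, 409]) [ 0.6272 -0.224   0.034 ] [ 0.6418 -0.2371  0.01  ]
([633.8, 290.3], [624, 257, 16, 53, 454]) [ 0.7583 -0.2895  0.034 ] [ 0.7862 -0.3093  0.01  ]
```

View pics/w4.png

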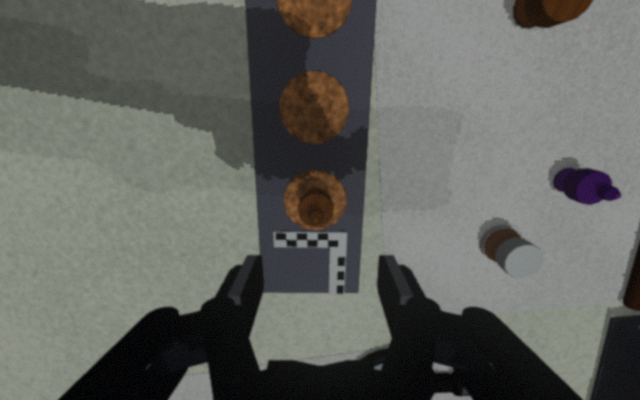

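Finial_a stands at about (316,208), on the rest centred at (314,199); the offset is just its height seen in perspective. Next is b.

Emit:
jog_arm(
  plan=[
    [0.85, 0.03, 0.03, 0, 0, 0, 0],
    [0.85, 0.035, 0.038, 0, 0, 0, 0],
    [0.85, 0.035, 0.038, 0, 0, 0, 0],
    [0.85, 0.034, 0.036, 0, 0, 0, 0],
    [0.85, 0.02, 0.024, 0, 0, 0, 0],
    [0.85, 0, 0, 0, 0, 0, 0],
    [0.85, 0, 0, 0, 0, 0, 0],
  ],
)

```text
time_s: 8.78
ee_pos: [0.6538, -0.041, 0.141]
orientation: [-0.001, 0.743, 0.669, -0.002]
ft_force: [0.3, -1.0, -0.1]
gripper_width: 0.0727
```

```bash
python3 - <<'E'
from h import *
from station import robot
c=robot.read_camera('wrist'); cv2.imwrite('pics/w5.png',c['image'])
for b in blobs(c['image'],LO,HI,400)[1]: print(b, plane(c,*b[0],.030).round(4), plane(c,*b[0],.01).round(4))
go(robot,.6585,-.0408,.030)
E
```

```text
([605.4, 11.2], [574, 0, 66, 26, 1486]) [0.8592 0.0792 0.03  ] [0.876  0.0825 0.01  ]
([305.0, 84.2], [285, 49, 39, 73, 2495]) [0.6517 0.0551 0.03  ] [0.6508 0.0564 0.01  ]
([114.8, 96.8], [78, 59, 75, 77, 4372]) [0.5111 0.0614 0.03  ] [0.4982 0.0632 0.01  ]
([622.7, 166.6], [603, 146, 37, 41, 1282]) [ 0.8935 -0.0313  0.03  ] [ 0.9132 -0.0374  0.01  ]
([135.2, 193.4], [102, 162, 67, 63, 3228]) [ 0.5037 -0.0125  0.03  ] [ 0.4902 -0.017   0.01  ]
([325.1, 209.7], [304, 186, 43, 47, 1556]) [ 0.6566 -0.0427  0.03  ] [ 0.6561 -0.0498  0.01  ]
([619.7, 240.3], [592, 218, 48, 46, 1595]) [ 0.9046 -0.0967  0.03  ] [ 0.9252 -0.1084  0.01  ]
([150.9, 272.8], [121, 247, 61, 53, 2474]) [ 0.4954 -0.0862  0.03  ] [ 0.4812 -0.097   0.01  ]
t 8.82 pos [ 0.6538 -0.0416  0.1415] turn [-0.2  0.1 -0.1] shift in goal axes mm [  1.2   4.6 111.5] now axes [  1.4   4.9 111.4] w 0.0723 F [-1.3  0.3 -0.6]
```

View pics/w5.png

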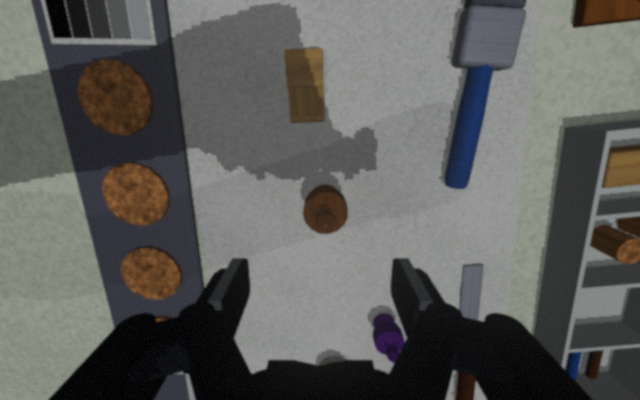

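Emit:
jog_arm(
  plan=[
    [0.85, 0, 0.0035, 0.03, 0, 0, 0],
    [0.85, 0, 0, 0.03, 0, 0, 0],
    [0.85, 0, 0, 0.03, 0, 0, 0],
    [0.85, 0, 0, 0.021, 0, 0, 0],
    [0.85, 0, 0, 0, 0, 0, 0],
    [0, 0, 0, 0, 0, 0, 0],
    [0, 0, 0, 0, 0, 0, 0],
    [0, 0, 0, 0, 0, 0, 0],
  ],
)

```text
time_s: 9.82
ee_pos: [0.6599, -0.0406, 0.0335]
orientation: [0.001, 0.743, 0.669, 0.001]
ft_force: [-0.6, 0.2, 4.7]
gripper_width: 0.0354
```

Emit:
jog_arm(
  plan=[
    [0, 0, 0, 0, 0, 0, 0],
  ],
)

```text
time_s: 9.95
ee_pos: [0.6599, -0.0406, 0.0335]
orientation: [0.001, 0.743, 0.669, 0.001]
ft_force: [-0.8, 0.4, 6.0]
gripper_width: 0.0354
```

```bash
python3 - <<'E'
from h import *
from station import robot
go(robot,.4813,-.0971,.110)
E
```

```text
t 9.95 pos [ 0.6599 -0.0406  0.0335] turn [ 0.1  0.  -0. ] shift in goal axes mm [ -74.9 -171.7  -76.5] now axes [ -75.  -171.5  -77. ] w 0.0354 F [-0.8  0.4  6. ]
```

Emit:
jog_arm(
  plan=[
    [0, 0, 0, -0.015, 0, 0, 0],
    [0, 0, 0, -0.03, 0, 0, 0],
    [0, 0, 0, -0.03, 0, 0, 0],
    [0, -0.015, -0.035, 0, 0, 0, 0],
    [0, -0.02, -0.047, 0, 0, 0, 0],
    [0, -0.02, -0.045, 0, 0, 0, 0],
    [0, -0.015, -0.03, 0, 0, 0, 0],
    [0, -0.004, -0.013, 0, 0, 0, 0],
  ],
)

```text
time_s: 10.95
ee_pos: [0.4803, -0.0973, 0.1073]
orientation: [0.0, 0.744, 0.668, -0.001]
ft_force: [0.6, -0.1, 0.5]
gripper_width: 0.0353
```

Emit:
jog_arm(
  plan=[
    [0, 0, 0, 0, 0, 0, 0],
    [0, 0, 0, 0, 0, 0, 0],
  ],
)

```text
time_s: 11.2
ee_pos: [0.4838, -0.0955, 0.1074]
orientation: [0.001, 0.743, 0.669, 0.001]
ft_force: [0.3, 0.6, 1.1]
gripper_width: 0.0357
```

```bash
python3 - <<'E'
from h import *
from station import robot
go(robot,.4813,-.0965,.0435)
E
```

```text
t 11.2 pos [ 0.4838 -0.0955  0.1074] turn [ 0.1 -0.   0. ] shift in goal axes mm [-1.2 -2.4 63.9] now axes [-1.3 -2.6 63.9] w 0.0357 F [0.3 0.6 1.1]
```

Emit:
jog_arm(
  plan=[
    [0, -0.001, -0.002, 0.02, 0, 0, 0],
    [0, 0, 0, 0.02, 0, 0, 0],
    [0, 0, 0, 0.015, 0, 0, 0],
    [0, 0, 0, 0.006, 0, 0, 0],
    [0, 0, 0, 0, 0, 0, 0],
    [0, 0, 0, 0.001, 0, 0, 0],
    [0, 0, 0, 0.001, 0, 0, 0],
    [0, 0, 0, 0, 0, 0, 0],
  ],
)

```text
time_s: 12.2
ee_pos: [0.48, -0.0972, 0.0441]
orientation: [0.0, 0.743, 0.669, 0.0]
ft_force: [-0.2, -1.2, -0.2]
gripper_width: 0.0358
```

```bash
python3 - <<'E'
from h import *
from station import robot
go(robot,.4813,-.0965,.0435)
E
```

```text
t 12.2 pos [ 0.48   -0.0972  0.0441] turn [ 0.  0. -0.] shift in goal axes mm [0.8 1.2 0.6] now axes [0.9 1.2 0.6] w 0.0358 F [-0.2 -1.2 -0.2]
```

Emit:
jog_arm(
  plan=[
    [0, 0, 0.001, 0.001, 0, 0, 0],
    [0, 0, 0, 0, 0, 0, 0],
    [0, 0, 0, 0, 0, 0, 0],
  ],
)

```text
time_s: 12.58
ee_pos: [0.4806, -0.0973, 0.0434]
orientation: [-0.0, 0.743, 0.669, -0.001]
ft_force: [-2.7, -0.5, 6.4]
gripper_width: 0.0348
```

Contact reads 6.4 N. Releasing b and rising, then on towards d and c.

Emit:
jog_arm(
  plan=[
    [0.5, 0, 0, 0, 0, 0, 0],
    [0.6, 0, 0, 0, 0, 0, 0],
    [0.8, 0, 0, 0, 0, 0, 0],
    [0.8, 0, 0, 0, 0, 0, 0],
    [0.8, 0, 0, -0.02, 0, 0, 0],
    [0.9, 0, 0, -0.04, 0, 0, 0],
    [1, 0, 0, -0.05, 0, 0, 0],
    [1, 0, 0, -0.02, 0, 0, 0],
  ],
)

```text
time_s: 13.58
ee_pos: [0.4824, -0.0973, 0.1757]
orientation: [0.002, 0.743, 0.669, 0.001]
ft_force: [-0.3, -0.2, -0.1]
gripper_width: 0.0854
```

```bash
python3 - <<'E'
from h import *
from station import robot
c=robot.read_camera('wrist'); cv2.imwrite('pics/w6.png',c['image'])
for b in blobs(c['image'],LO,HI,400)[1]: print(b, plane(c,*b[0],.0360).round(4), plane(c,*b[0],.01).round(4))
go(robot,.628,.244,.18)
E
```

```text
([318.2, 18.3], [284, 0, 70, 44, 2435]) [0.496  0.0461 0.036 ] [0.4966 0.0522 0.01  ]
([499.7, 14.3], [480, 0, 43, 31, 1117]) [0.6344 0.0343 0.036 ] [0.6486 0.0392 0.01  ]
([318.8, 105.6], [288, 73, 63, 66, 3236]) [ 0.4897 -0.0171  0.036 ] [ 0.4897 -0.0173  0.01  ]
([318.0, 191.9], [290, 163, 57, 61, 2639]) [ 0.481  -0.0914  0.036 ] [ 0.4801 -0.0989  0.01  ]
([318.7, 262.3], [293, 238, 53, 54, 2048]) [ 0.4739 -0.1636  0.036 ] [ 0.4723 -0.1782  0.01  ]
([602.2, 308.4], [585, 265, 34, 86, 1412]) [ 0.765  -0.2503  0.036 ] [ 0.7922 -0.2735  0.01  ]
t 13.62 pos [ 0.4834 -0.0975  0.1772] turn [ 0.4  0.1 -0. ] shift in goal axes mm [354.7 108.1  -2.8] now axes [354.8 108.   -2.5] w 0.0855 F [1.4 0.2 1.5]
```

View pics/w6.png

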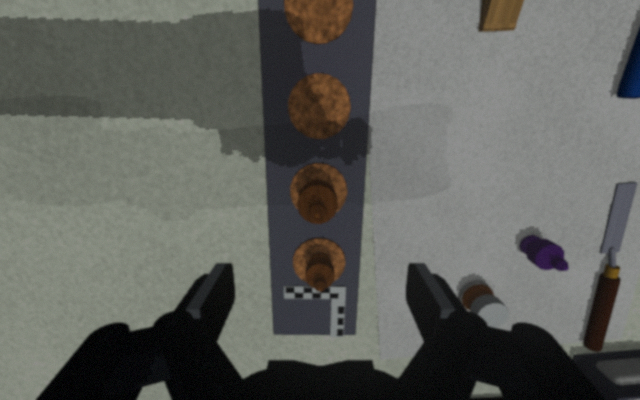

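a and b both stand on their rests, at (318,265) and (318,195). Now to c.

Emit:
jog_arm(
  plan=[
    [1, 0.04, 0.012, 0, 0, 0, 0],
    [1, 0.05, 0.015, 0, 0, 0, 0],
    [1, 0.055, 0.017, 0, 0, 0, 0],
    [1, 0.055, 0.017, 0, 0, 0, 0],
    [1, 0.055, 0.017, 0, 0, 0, 0],
    [1, 0.05, 0.015, 0, 0, 0, 0],
    [1, 0.035, 0.011, 0, 0, 0, 0],
    [1, 0.014, 0.004, 0, 0, 0, 0],
  ],
)

```text
time_s: 14.62
ee_pos: [0.6249, 0.2462, 0.1715]
orientation: [-0.001, 0.742, 0.67, -0.0]
ft_force: [0.6, -0.2, 0.0]
gripper_width: 0.0854
```

Emit:
jog_arm(
  plan=[
    [1, 0, 0, 0, 0, 0, 0],
    [1, 0, 0, 0, 0, 0, 0],
  ],
)

```text
time_s: 14.88
ee_pos: [0.6254, 0.2411, 0.1723]
orientation: [0.001, 0.744, 0.668, -0.001]
ft_force: [0.3, 0.3, 1.0]
gripper_width: 0.0854
```

```bash
python3 - <<'E'
from h import *
from station import robot
c=robot.read_camera('wrist'); cv2.imwrite('pics/w7.png',c['image'])
for b in blobs(c['image'],LO,HI,400)[1]: print(b, plane(c,*b[0],.0360).round(4), plane(c,*b[0],.01).round(4))
go(robot,.628,.244,.036)
E
```

```text
([92.4, 29.0], [50, 0, 84, 67, 2805]) [0.4662 0.3949 0.036 ] [0.4495 0.402  0.01  ]
([581.9, 194.9], [538, 65, 102, 254, 11932]) [0.8602 0.2194 0.036 ] [0.8828 0.209  0.01  ]
([321.3, 199.2], [298, 173, 48, 52, 1862]) [0.6255 0.2405 0.036 ] [0.6248 0.2323 0.01  ]
([334.2, 278.6], [309, 244, 52, 72, 2664]) [0.6295 0.1565 0.036 ] [0.6291 0.1399 0.01  ]
([359.2, 336.4], [348, 317, 24, 39, 872]) [0.6496 0.0825 0.036 ] [0.6512 0.0585 0.01  ]
([235.6, 343.2], [216, 324, 40, 41, 1133]) [0.5158 0.0877 0.036 ] [0.5041 0.0642 0.01  ]
t 14.93 pos [0.6255 0.241  0.1726] turn [-0.   0.1 -0.2] shift in goal axes mm [  3.3   2.2 136.6] now axes [  3.6   2.2 136.5] w 0.0854 F [-0.7  0.3  0.8]
```

View pics/w7.png

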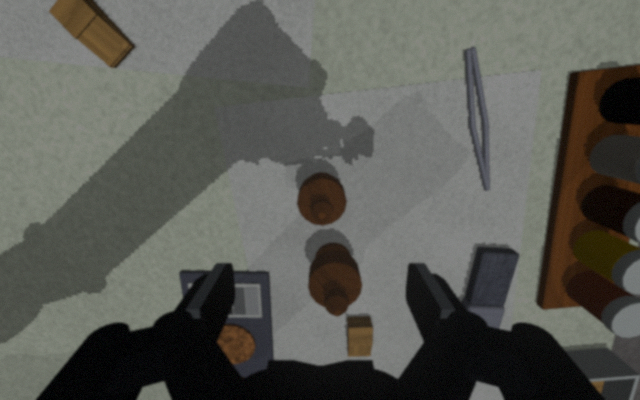

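Emit:
jog_arm(
  plan=[
    [1, 0, 0.001, 0.03, 0, 0, 0],
    [1, 0, 0, 0.04, 0, 0, 0],
    [1, 0, 0, 0.035, 0, 0, 0],
    [1, 0, 0, 0.029, 0, 0, 0],
    [1, 0, 0, 0, 0, 0, 0],
    [1, 0, 0, 0, 0, 0, 0],
  ],
)

```text
time_s: 15.68
ee_pos: [0.6274, 0.2429, 0.0402]
orientation: [0.001, 0.744, 0.669, 0.001]
ft_force: [-0.4, -0.1, 0.5]
gripper_width: 0.0852
```

```bash
python3 - <<'E'
from h import *
from station import robot
go(robot,.6265,.2415,.037)
E
```

```text
t 15.68 pos [0.6274 0.2429 0.0402] turn [ 0.1 -0.  -0.1] shift in goal axes mm [-1.5 -0.8  3.2] now axes [-1.5 -0.8  3.2] w 0.0852 F [-0.4 -0.1  0.5]
```

Emit:
jog_arm(
  plan=[
    [1, 0, 0, 0.003, 0, 0, 0],
    [0, 0, 0, 0, 0, 0, 0],
    [0, 0, 0, 0, 0, 0, 0],
    [0, 0, 0, 0, 0, 0, 0],
    [0, 0, 0, 0, 0, 0, 0],
  ],
)

```text
time_s: 16.3
ee_pos: [0.6267, 0.2436, 0.0364]
orientation: [0.0, 0.743, 0.669, 0.0]
ft_force: [0.1, -0.6, 2.8]
gripper_width: 0.0426
```

```bash
python3 - <<'E'
from h import *
from station import robot
go(robot,.4906,-.0171,.125)
E
```

```text
t 16.3 pos [0.6267 0.2436 0.0364] turn [ 0. -0. -0.] shift in goal axes mm [-273.5 -108.2  -88.6] now axes [-273.5 -107.9  -88.7] w 0.0426 F [ 0.1 -0.6  2.8]
```

Emit:
jog_arm(
  plan=[
    [0, 0, 0, -0.015, 0, 0, 0],
    [0, 0, 0, -0.03, 0, 0, 0],
    [0, 0, 0, -0.04, 0, 0, 0],
    [0, 0, -0.02, -0.03, 0, 0, 0],
    [0, -0.025, -0.03, 0, 0, 0, 0],
    [0, -0.045, -0.03, 0, 0, 0, 0],
    [0, -0.05, -0.02, 0, 0, 0, 0],
    [0, -0.05, -0.008, 0, 0, 0, 0],
  ],
)

```text
time_s: 17.3
ee_pos: [0.4997, 0.0846, 0.1514]
orientation: [0.0, 0.743, 0.67, -0.0]
ft_force: [0.4, -1.2, -0.5]
gripper_width: 0.0427
```

Emit:
jog_arm(
  plan=[
    [0, -0.05, 0, 0, 0, 0, 0],
    [0, -0.035, 0, 0, 0, 0, 0],
    [0, -0.018, 0, 0.01, 0, 0, 0],
    [0, 0, 0, 0.01, 0, 0, 0],
    [0, 0, 0, 0, 0, 0, 0],
    [0, 0, 0, 0, 0, 0, 0],
  ],
)

```text
time_s: 18.05
ee_pos: [0.4906, -0.0148, 0.1308]
orientation: [-0.0, 0.742, 0.67, 0.0]
ft_force: [-0.2, -0.9, -0.4]
gripper_width: 0.043
```

```bash
python3 - <<'E'
from h import *
from station import robot
go(robot,.4904,-.0165,.0464)
E
```

```text
t 18.05 pos [ 0.4906 -0.0148  0.1308] turn [-0.  -0.1  0.1] shift in goal axes mm [-1.7 -0.  84.4] now axes [-1.8 -0.  84.4] w 0.043 F [-0.2 -0.9 -0.4]
```

Emit:
jog_arm(
  plan=[
    [0, -0.001, 0, 0.025, 0, 0, 0],
    [0, 0, 0, 0.03, 0, 0, 0],
    [0, 0, 0, 0.018, 0, 0, 0],
    [0, 0, 0, 0.008, 0, 0, 0],
    [0, 0, 0, 0.001, 0, 0, 0],
    [0, 0, 0, 0.001, 0, 0, 0],
    [0, 0, 0, 0, 0, 0, 0],
    [0, 0, 0, 0, 0, 0, 0],
  ],
)

```text
time_s: 19.05
ee_pos: [0.4906, -0.0179, 0.0483]
orientation: [0.0, 0.743, 0.669, 0.0]
ft_force: [0.3, 0.2, -0.9]
gripper_width: 0.0428
```

```bash
python3 - <<'E'
from h import *
from station import robot
go(robot,.4904,-.0165,.0464)
E
```

```text
t 19.05 pos [ 0.4906 -0.0179  0.0483] turn [ 0.1  0.  -0. ] shift in goal axes mm [ 1.3 -0.3  1.9] now axes [ 1.3 -0.3  1.9] w 0.0428 F [ 0.3  0.2 -0.9]
```

Emit:
jog_arm(
  plan=[
    [0, 0.001, 0, 0.001, 0, 0, 0],
    [0, 0, 0, 0.001, 0, 0, 0],
    [0, 0, 0, 0, 0, 0, 0],
    [0, 0, 0, 0, 0, 0, 0],
  ],
)

```text
time_s: 19.55
ee_pos: [0.4905, -0.0166, 0.0463]
orientation: [0.0, 0.743, 0.669, -0.0]
ft_force: [-2.4, 0.3, 4.2]
gripper_width: 0.0427
```

Emit:
jog_arm(
  plan=[
    [0.6, 0, 0, 0, 0, 0, 0],
    [0.75, 0, 0, 0, 0, 0, 0],
    [0.9, 0, 0, 0, 0, 0, 0],
    [0.9, 0, 0, 0, 0, 0, 0],
    [0.9, 0, 0, -0.02, 0, 0, 0],
    [1, 0, 0, -0.04, 0, 0, 0],
    [1, 0, 0, -0.05, 0, 0, 0],
    [1, 0, 0, -0.03, 0, 0, 0],
  ],
)

```text
time_s: 20.55
ee_pos: [0.4912, -0.0166, 0.1882]
orientation: [0.001, 0.743, 0.669, 0.001]
ft_force: [-0.8, 0.0, -0.8]
gripper_width: 0.0857
```

```bash
python3 - <<'E'
from h import *
from station import robot
c=robot.read_camera('wrist'); cv2.imwrite('pics/w8.png',c['image'])
go(robot,.6305,.161,.19)
E
```

```text
t 20.6 pos [ 0.4934 -0.0164  0.1914] turn [ 0.5  0.  -0. ] shift in goal axes mm [190.8 117.8   1.4] now axes [190.9 117.8   2.3] w 0.0854 F [ 1.6 -0.4  2.5]
```

View pics/w8.png

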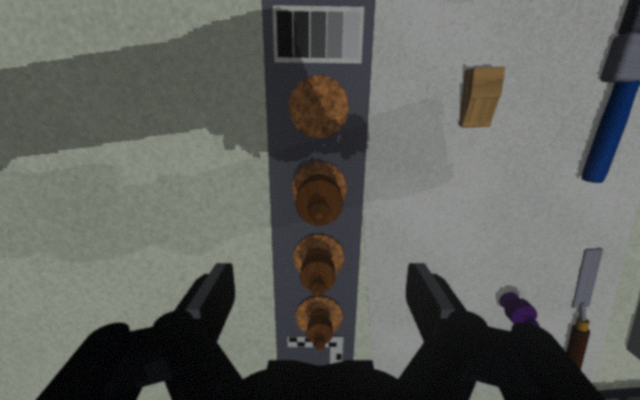

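Three finials stand on their rests: c at (320,195), b at (318,262) and a at (318,318). Now to d.

Emit:
jog_arm(
  plan=[
    [1, 0.03, 0.018, 0, 0, 0, 0],
    [1, 0.045, 0.028, 0, 0, 0, 0],
    [1, 0.048, 0.03, 0, 0, 0, 0],
    [1, 0.04, 0.025, 0, 0, 0, 0],
    [1, 0.02, 0.012, 0, 0, 0, 0],
    [1, 0.007, 0.004, 0, 0, 0, 0],
    [1, 0, 0, 0, 0, 0, 0],
    [1, 0, 0, 0, 0, 0, 0],
  ],
)

```text
time_s: 21.6
ee_pos: [0.6263, 0.1582, 0.1857]
orientation: [0.0, 0.744, 0.668, -0.001]
ft_force: [-0.4, -0.6, -0.7]
gripper_width: 0.0858
```

```bash
python3 - <<'E'
from h import *
from station import robot
c=robot.read_camera('wrist'); cv2.imwrite('pics/w9.png',c['image'])
for b in blobs(c['image'],LO,HI,400)[1]: print(b, plane(c,*b[0],.042).round(4), plane(c,*b[0],.01).round(4))
go(robot,.6305,.161,.042)
E
```

```text
([581.7, 125.9], [538, 0, 102, 241, 12357]) [0.8567 0.1976 0.042 ] [0.8833 0.1925 0.01  ]
([324.5, 195.1], [298, 166, 54, 58, 2435]) [0.6296 0.1592 0.042 ] [0.6291 0.1495 0.01  ]
([352.2, 270.5], [340, 250, 26, 42, 983]) [0.6494 0.0767 0.042 ] [0.6512 0.0571 0.01  ]
([220.6, 271.1], [194, 256, 50, 40, 696]) [0.5164 0.0902 0.042 ] [0.5023 0.0723 0.01  ]
([582.9, 325.1], [560, 313, 48, 25, 935]) [ 0.8938 -0.0175  0.042 ] [ 0.9248 -0.0483  0.01  ]
([233.4, 337.6], [217, 316, 33, 49, 959]) [0.5127 0.0063 0.042 ] [ 0.4982 -0.0217  0.01  ]
t 21.65 pos [0.6263 0.1582 0.1858] turn [-0.   0.1 -0.1] shift in goal axes mm [  3.2   3.8 143.8] now axes [  3.4   3.9 143.8] w 0.0854 F [ 1.5 -0.4 -0.3]
```

View pics/w9.png

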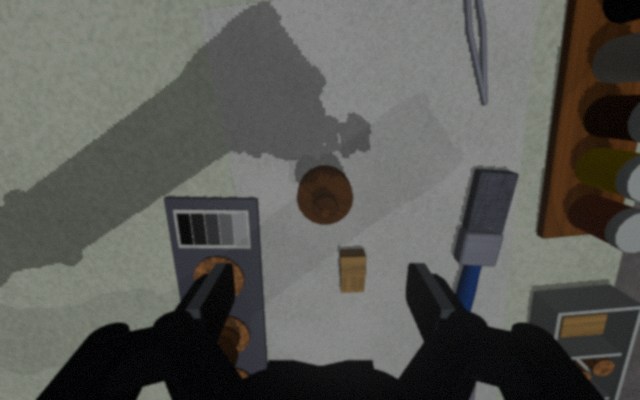

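Emit:
jog_arm(
  plan=[
    [1, 0.002, 0.003, 0.03, 0, 0, 0],
    [1, 0, 0, 0.04, 0, 0, 0],
    [1, 0, 0, 0.03, 0, 0, 0],
    [1, 0, 0, 0.02, 0, 0, 0],
    [1, 0, 0, 0.01, 0, 0, 0],
    [1, 0, 0, 0, 0, 0, 0],
    [1, 0, 0, 0, 0, 0, 0],
  ],
)

```text
time_s: 22.52
ee_pos: [0.6307, 0.1619, 0.0571]
orientation: [0.001, 0.743, 0.669, 0.001]
ft_force: [0.3, 0.3, 0.4]
gripper_width: 0.0853
```

```bash
python3 - <<'E'
from h import *
from station import robot
go(robot,.63,.160,.044)
E
```

```text
t 22.52 pos [0.6307 0.1619 0.0571] turn [ 0.1 -0.  -0. ] shift in goal axes mm [-2.  -0.5 13.1] now axes [-2.  -0.6 13.1] w 0.0853 F [0.3 0.3 0.4]
```

Emit:
jog_arm(
  plan=[
    [1, -0.001, 0, 0.009, 0, 0, 0],
    [1, 0, 0, 0.003, 0, 0, 0],
    [1, 0, 0, 0, 0, 0, 0],
    [0, 0, 0, 0, 0, 0, 0],
    [0, 0, 0, 0, 0, 0, 0],
    [0, 0, 0, 0, 0, 0, 0],
    [0, 0, 0, 0, 0, 0, 0],
  ],
)

```text
time_s: 23.4
ee_pos: [0.63, 0.1607, 0.0442]
orientation: [0.0, 0.743, 0.669, 0.0]
ft_force: [-0.9, 0.8, 2.3]
gripper_width: 0.0502
```

```bash
python3 - <<'E'
from h import *
from station import robot
go(robot,.499,.063,.14)
E
```

```text
t 23.4 pos [0.63   0.1607 0.0442] turn [ 0. -0. -0.] shift in goal axes mm [-110.9 -120.1  -95.8] now axes [-110.9 -120.   -95.9] w 0.0502 F [-0.9  0.8  2.3]
```

Emit:
jog_arm(
  plan=[
    [0, 0, 0, -0.015, 0, 0, 0],
    [0, 0, 0, -0.03, 0, 0, 0],
    [0, 0, 0, -0.035, 0, 0, 0],
    [0, -0.015, -0.02, -0.015, 0, 0, 0],
    [0, -0.03, -0.035, 0, 0, 0, 0],
    [0, -0.035, -0.035, 0, 0, 0, 0],
    [0, -0.02, -0.02, 0, 0, 0, 0],
    [0, -0.011, -0.01, 0, 0, 0, 0],
  ],
)

```text
time_s: 24.4
ee_pos: [0.4978, 0.0617, 0.1393]
orientation: [0.001, 0.744, 0.669, -0.0]
ft_force: [0.7, 0.2, -0.5]
gripper_width: 0.0499
```

Emit:
jog_arm(
  plan=[
    [0, 0, 0, 0, 0, 0, 0],
    [0, 0, 0, 0, 0, 0, 0],
  ],
)

```text
time_s: 24.65
ee_pos: [0.5, 0.0639, 0.1393]
orientation: [0.0, 0.743, 0.669, 0.001]
ft_force: [0.2, -0.7, 0.0]
gripper_width: 0.0502
```

```bash
python3 - <<'E'
from h import *
from station import robot
go(robot,.4985,.063,.0542)
E
```

```text
t 24.65 pos [0.5    0.0639 0.1393] turn [ 0.1 -0.1  0. ] shift in goal axes mm [-1.1 -1.4 85.1] now axes [-1.2 -1.5 85.1] w 0.0502 F [ 0.2 -0.7  0. ]
```

Emit:
jog_arm(
  plan=[
    [0, -0.001, -0.001, 0.025, 0, 0, 0],
    [0, 0, 0, 0.03, 0, 0, 0],
    [0, 0, 0, 0.018, 0, 0, 0],
    [0, 0, 0, 0.008, 0, 0, 0],
    [0, 0, 0, 0.001, 0, 0, 0],
    [0, 0, 0, 0.001, 0, 0, 0],
    [0, 0, 0, 0, 0, 0, 0],
    [0, 0, 0, 0, 0, 0, 0],
  ],
)

```text
time_s: 25.65
ee_pos: [0.498, 0.0618, 0.0563]
orientation: [0.0, 0.743, 0.669, 0.0]
ft_force: [-1.7, 0.2, -0.2]
gripper_width: 0.0502
```

```bash
python3 - <<'E'
from h import *
from station import robot
go(robot,.4985,.063,.0542)
E
```

```text
t 25.65 pos [0.498  0.0618 0.0563] turn [ 0.1  0.  -0. ] shift in goal axes mm [1.2 0.4 2.1] now axes [1.2 0.4 2.1] w 0.0502 F [-1.7  0.2 -0.2]
```

Emit:
jog_arm(
  plan=[
    [0, 0.001, 0, 0.001, 0, 0, 0],
    [0, 0, 0, 0.001, 0, 0, 0],
    [0, 0, 0, 0, 0, 0, 0],
    [0, 0, 0, 0, 0, 0, 0],
  ],
)

```text
time_s: 26.15
ee_pos: [0.4979, 0.063, 0.0541]
orientation: [0.0, 0.743, 0.669, 0.0]
ft_force: [-1.8, 0.5, 4.9]
gripper_width: 0.0504
```

Contact reads 4.9 N. Releasing d and rising.

Emit:
jog_arm(
  plan=[
    [0.7, 0, 0, 0, 0, 0, 0],
    [0.85, 0, 0, 0, 0, 0, 0],
    [1, 0, 0, 0, 0, 0, 0],
    [1, 0, 0, 0, 0, 0, 0],
    [1, 0, 0, -0.02, 0, 0, 0],
    [1, 0, 0, -0.04, 0, 0, 0],
    [1, 0, 0, -0.05, 0, 0, 0],
    [1, 0, 0, -0.05, 0, 0, 0],
  ],
)

```text
time_s: 27.15
ee_pos: [0.4974, 0.0629, 0.2152]
orientation: [-0.0, 0.743, 0.669, -0.0]
ft_force: [1.3, -0.3, -0.4]
gripper_width: 0.0856
```

Emit:
jog_arm(
  plan=[
    [1, 0.05, 0.03, 0, 0, 0, 0],
    [1, 0.05, 0.03, 0, 0, 0, 0],
    [1, 0.05, 0.03, 0, 0, 0, 0],
    [1, 0.04, 0.03, 0, 0, 0, 0],
    [1, 0.03, 0, 0, 0, 0, 0],
    [1, 0, 0, 0, 0, 0, 0],
    [1, 0, 0, 0, 0, 0, 0],
    [1, 0, 0, 0, 0, 0, 0],
  ],
)

```text
time_s: 28.15
ee_pos: [0.6406, 0.2671, 0.2138]
orientation: [0.001, 0.744, 0.668, -0.0]
ft_force: [-0.6, 0.4, 0.7]
gripper_width: 0.0856
```

```bash
python3 - <<'E'
from h import *
from station import robot
for n in ['top','side']:
    c=robot.read_camera(n); cv2.imwrite(f'pics/{n}1.png',c['image'])
t=cv2.imread('pics/top1.png')[200:320,220:500]; cv2.imwrite('pics/ct1.png',cv2.resize(t,None,fx=2.8,fy=2.8,interpolation=cv2.INTER_CUBIC))
t=cv2.imread('pics/side1.png')[140:400,180:440]; cv2.imwrite('pics/cs1.png',cv2.resize(t,None,fx=2.3,fy=2.3,interpolation=cv2.INTER_CUBIC))
E
```

```text
(no output)
```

View pics/ct1.png

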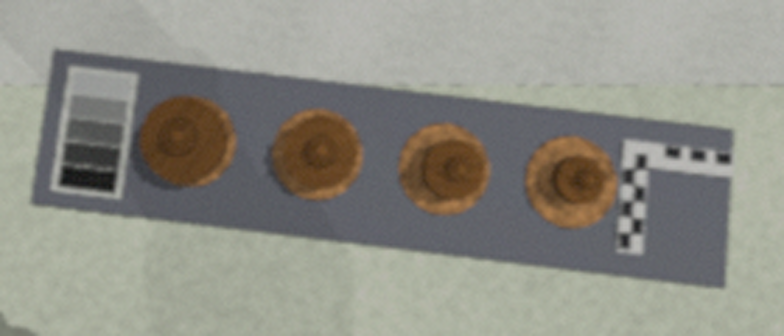

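View pics/cs1.png

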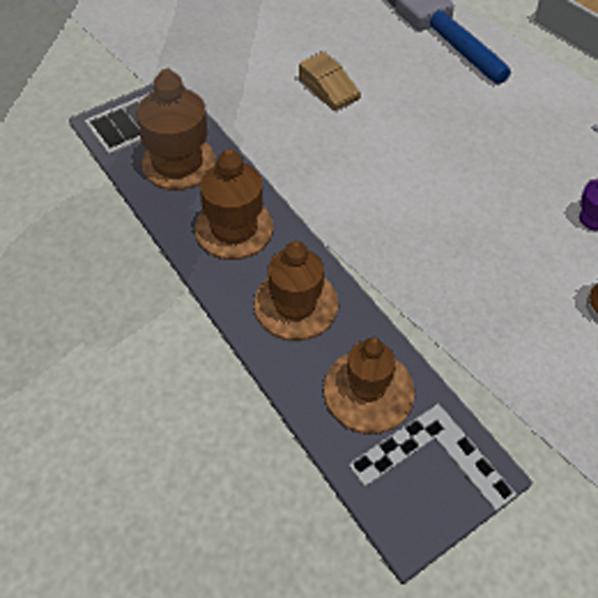

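All four stand upright on their rests in the right order. From the scale end, in the side crop, they are a (370,375), b (296,285), c (232,195) and d (172,120). One numeric check of how well they are centred before handing in.

```bash
python3 - <<'E'
from h import *
from station import robot
c=robot.read_camera('top')
R={'a':(.4733,-.1766),'b':(.4814,-.0971),'c':(.4907,-.0171),'d':(.4987,.0632)}
for k,p,z in [('a',(578,180),.041),('b',(455,170),.049),('c',(318,150),.056),('d',(187,138),.064)]:
    q=plane(c,220+p[0]/2.8,200+p[1]/2.8,z)[:2]; print(k,q.round(4),'off mm',(1000*(q-R[k])).round(1))
print(robot.get_obs()['time_s']); robot.hand_in()
E
```

```text
a [ 0.4736 -0.1739] off mm [0.3 2.7]
b [ 0.4795 -0.0988] off mm [-1.9 -1.7]
c [ 0.4912 -0.017 ] off mm [0.5 0.1]
d [0.498  0.0601] off mm [-0.7 -3.1]
28.3
the job is handed in; nothing more can be done
```

All four finials are standing upright on the cork rests in order of height, with finial_a next to the L-scale, then b, c, and d beside the grey card. I handed the job in at 28.3 s of the 106 s allowed. Each one was lowered until the wrist felt it touch down (4 to 9 N) before I let go, and nothing tipped.

- **Last checks:** the side and top views after the last release showed all four upright and centred. Read from the top view, the offsets from the rest centres were about 3 mm (a), 3 mm (b), 0.5 mm (c) and 3 mm (d), against the 12 mm limit. The gripper was open and clear, and the purple look-alike was left alone.
- **One disagreement:** at the start the side camera placed the rests about 3 to 5 mm differently from the top camera. The wrist camera agreed with the top view, so I used those positions.

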